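# Stand up and square a slumped row of ceramic tiles in their rack

## Task

The row of white ceramic tiles in the aluminium rack has slumped onto the two short posts. Right the row so that all three stand upright, packed face to face with the last one flat against the backstop, and square the row sideways so that every tile's edge is flush against the low side fence. Leave the conical flask, the tape roll and the brown bottle around the rack where they are.

Things in the scene. Friction and masses are not known exactly. Their poses are not given: they have to be found in the camera images.
- rack: fixed aluminium rack, 172 x 150 mm, floor 8 mm thick; origin on the worktop; x to the backstop, y to the side fence, z up. Its -x end and -y side are open. Tidy, the three tiles fill x +26 to +80 mm, origins at y +7, z 8 mm. Once upright the row first stands 9 to 16 mm short of the backstop. Slippery: pushed below 30 mm above their foot, upright tiles slide under a few N; pushed higher they tip
- backstop_foot (a point): middle of the foot of the backstop's inner face (rack x +80, y 0, z 8 mm). The backstop is an upright wall across the rack, 66 mm high above the worktop; axes as the rack's
- fence_foot (a point): middle of the foot of the side fence's inner face (rack x +32, y +62, z 8 mm). The fence is an upright wall along the rack's +y side, 50 mm high above the worktop, from rack x -16 mm to the backstop; axes as the rack's
- posts_mid (a point): point midway between the two fixed black posts on which the row leans, level with their tops (rack x -10, y 0, z 35 mm). Posts 14 mm thick at rack y +42 and -42 mm, 70 mm clear between them, top 35 mm above the worktop
- tile0: white ceramic tile, a plate 18 mm thick (its x), 110 wide (its y), 60 tall (its z), 0.14 to 0.28 kg; nearest the rack's open end. Origin: centre of its lower edge. Starts leaning about 20 degrees towards the open end (-x of the rack), 3 to 25 mm short of the side fence
- tile1: white ceramic tile, a plate 18 mm thick (its x), 110 wide (its y), 60 tall (its z), 0.14 to 0.28 kg; the middle one of the three. Origin: centre of its lower edge. Starts leaning about 20 degrees towards the open end (-x of the rack), 3 to 25 mm short of the side fence
- tile2: white ceramic tile, a plate 18 mm thick (its x), 110 wide (its y), 60 tall (its z), 0.14 to 0.28 kg; nearest the backstop. Origin: centre of its lower edge. Starts leaning about 20 degrees towards the open end (-x of the rack), 3 to 25 mm short of the side fence
- erlenmeyer: small clear conical glass flask, 65 mm wide, 107 mm tall, standing just outside the rack beyond its side fence; origin at the centre of its underside
- tape_tan: roll of tan tape lying flat, 72 mm across, 19 mm high, on the worktop beside the rack's open end, on the fence side; origin at the centre of its underside
- amber_bottle: brown glass bottle with a cap, 52 mm wide, 108 mm tall, standing behind the rack's backstop; origin at the centre of its underside

How it is judged:
By the outcome, as a careful person would: the job done as asked, in the order asked, and still so for the second after the job is handed in, with the robot touching nothing.
It also fails if it takes over 54 s, if anything falls off the work surface, if the arm or the gripper's body presses on something with over 40 N, if the wrist force passes 120 N, or if a joint passes its speed limit or range.

## Robot

A 6-joint arm with a two-finger parallel gripper is mounted at the origin on a cart in front of the work surface, level with it; the furniture and walls round the work are solid. World frame = base frame: x ahead of the robot, y to its left, z up, the work surface at z = 0. Lengths are in m, angles in degrees, forces in N, time in s.
With the tool pointing down it reaches from about 0.3 to 0.75 m from the base axis. Payload 8.5 kg.
Tool frame: the origin (TCP) lies between the finger pads; the fingertips stand 19 mm ahead of it and the grasp point (between the pads) is the TCP; z points along the fingers, y is the line along which they close (so a half turn about z gives the same grasp; the last joint's range is limited). The gripper opens to 85 mm and grips with 20 to 120 N. Pads are 22 mm wide; open, the fingers measure 114 mm over their backs; the gripper's body (76 mm by 85 mm) begins 54 mm behind the grasp point. The pads swing forward as they close: fully open they stand 13 mm farther back than shut.
Start: joints at [55.617, 21.807, 74.336, -0, 83.858, -12.336], TCP at [0.206, 0.51, 0.25] pointing down, gripper open.
Joint ranges: [-178.18, 178.18], [-50.72, 133.34], [12.68, 142.11], [-81.47, 261.47], [9.98, 163.14], [-165.26, 165.26]. Speed limits (degrees/s): [136.94, 136.94, 180, 180, 180, 180].

## Interface

Orientations are given as a 3x3 rotation matrix whose columns are the frame's x, y, z axes.
In Python, from rig import env, optics gives the robot as it stands.
- The arm moves only by the tool arm_command, never from a script. Its argument "commands" is one flat list of numbers, 7 for each row, row after row: the closure, from -1 (fully open) to 1 (shut), so that 0 is half open, then the shift along the tool's x, y, z as a fraction of full scale, then the turn, a rotation vector about the tool's x, y, z as a fraction of full scale. A call has 1 to 12 rows; each row is the pose to reach, as a shift and turn from the pose commanded when the call began, along the tool's axes at that moment; what a row does not reach only later rows make up. Full scale, the value 1, is 500 mm for a shift and 120 degrees for a turn. A row lasts 1/12 s, in which the tool goes at most 41.7 mm and 7.16 degrees, less where a joint would pass 70% of its speed; a pose out of reach is approached as far as the arm can. A call with a number of a shift or a turn outside -1 to 1 is refused whole. A call with a gripper value outside its range is refused whole. The fingers move at their own pace and stop on an object; "newtons" is the grip in N (left out, the last holds). Time passes only in rows, so rows that repeat a pose let the fingers close. It gives the time, the measured TCP pose, the force, the opening and the grip force at its end, in the units of the state.
- env.observe(): the state, without advancing time (a new reading comes with each control period).
- optics.get_image(name): name is "scene" or "top" or "wrist"; returns a dict with "image" (420x560x3 uint8, red, green, blue), "intrinsics" (3x3 intrinsics, pixels), "origin" and "orientation" of the camera in the world; the wrist camera has in their place "tool_from_camera" (4x4, takes a point from camera to tool coordinates, whose origin is the TCP and whose axes are the flange's). Camera axes: x right, y down, z forward; pixel columns grow to the right and rows downward; lengths in m; the calibration is good to about 2 mm. The wrist camera is an equidistant fisheye: a pixel r from the principal point sees the ray r / f radians off the axis. A picture is of the moment at which its call begins: read the wrist's pose just before it. There is no depth.
- env.close_job(): hands the job in; it is judged then, once.
The state is a dict: "time_s": time; "q": joint angles; "qvel": joint speeds; "joint_efforts": joint torques, N m; "position": TCP position; "tool_rot": TCP orientation; "ft_force": force on the tool from outside, world axes, zero at the start; "wrist_torque": the same for the moment, N m; "grip_width": finger opening in m; "gripper_force": force on a finger pad.
Only numpy, scipy, OpenCV 4.12 (cv2) and the standard library are available. Lean on these libraries where they do the work, as an engineer would, in place of code of your own. Each camera call takes 0.05 s, during which the arm holds its last target. There are 200 camera calls.

## Working session

There is one attempt and no reset: what is moved stays moved. The work goes in short steps, Python scripts to look and compute and a tool call to move; the robot and the scene stay as the last step left them, time stands still between calls to the robot, and variables do not carry over. Pictures are saved under pics/ and viewed, at most 10 in all, crops included, and the job is handed in when it is done.

Besides the shell and the picture viewer there is one more tool, called after ">>>" as a command line: name --argument value ..., lists and objects as JSON in quotes. arm_command: Moves the arm, as the interface text tells. Shift numbers are shares of 500 mm and turn numbers shares of 120 degrees, none past 1 either way. Its arguments: {"type":"object","properties":{"commands":{"type":"array","items":{"type":"number"}},"newtons":{"type":"number"}},"required":["commands"]}

```bash
mkdir -p pics; ls; python3 - <<'E'
from rig import env,optics
import cv2
s=env.observe();print(s['position'],s['tool_rot'],s['time_s'])
for n in("scene","top"):
    d=optics.get_image(n);print(n,d['intrinsics'],d['origin'],d['orientation'])
    cv2.imwrite(f'pics/{n}0.png',d['image'][:,:,::-1])
E
```

```text
pics
[0.20629785 0.50954009 0.24969948] [[-9.26862634e-01  3.75399656e-01 -8.69519544e-04]
 [ 3.75400511e-01  9.26861860e-01 -1.24464597e-03]
 [ 3.38684831e-04 -1.48003392e-03 -9.99998847e-01]] 0.0
scene [[412.07929412   0.         277.63253344]
 [  0.         412.07929412 207.08431021]
 [  0.           0.           1.        ]] [-0.09798485 -0.49879885  0.5059718 ] [[ 0.51318727 -0.43551832  0.73956921]
 [-0.858243   -0.25276732  0.44668516]
 [-0.00760064 -0.86396324 -0.50349752]]
top [[459.49115824   0.         279.92108131]
 [  0.         459.49115824 208.61882454]
 [  0.           0.           1.        ]] [ 0.43239335 -0.1481106   0.91615886] [[ 0.02756777 -0.98955759  0.14147719]
 [-0.99954001 -0.02549837  0.01641954]
 [-0.01264064 -0.14186477 -0.98980534]]
```

View pics/top0.png

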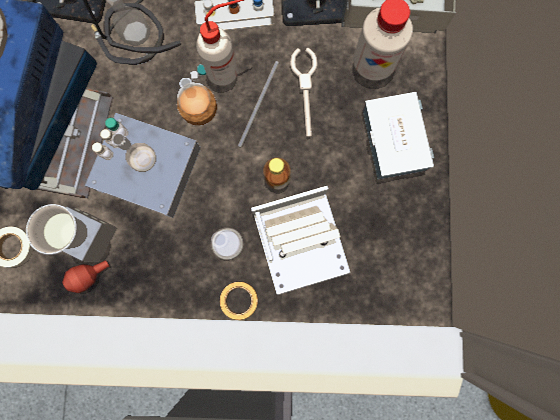

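View pics/scene0.png

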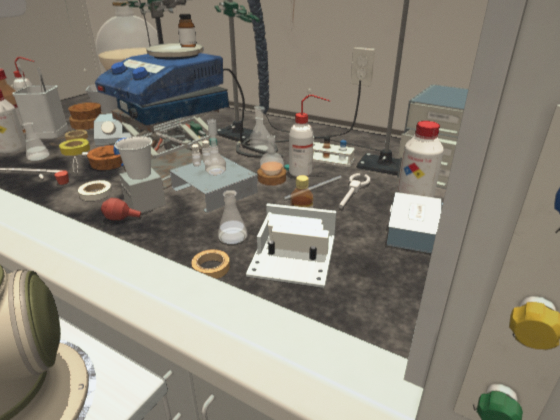

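The top view shows the rack at about (300,240), with the backstop up-image along (255,208)-(327,190). The flask is at (227,243), the tape at (238,300) and the bottle at (277,172). I'll enlarge the rack next.

```bash
python3 - <<'E'
import cv2
a=cv2.imread('pics/top0.png')[175:305,200:360]
cv2.imwrite('pics/top0c.png',cv2.resize(a,None,fx=4.6,fy=4.6,interpolation=cv2.INTER_CUBIC))
E
```

```text
(no output)
```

View pics/top0c.png

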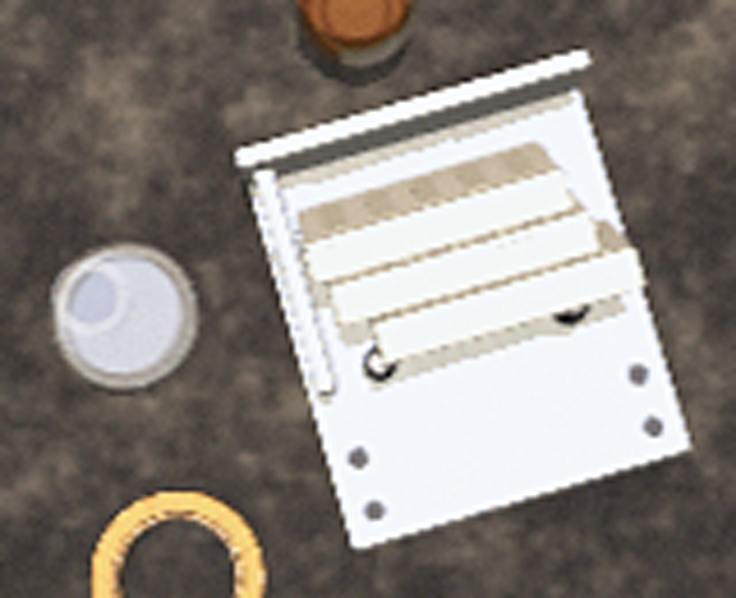

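The crop shows the rack floor corners at (352,548) and (690,447), and the backstop's inner top edge from (243,166) to (592,65). The fence end is at (332,392). Tile0 sits furthest from the fence.

```bash
cat > h.py <<'E'
import numpy as np
from scipy.optimize import least_squares
from rig import env,optics
def proj(d,P):
    K=np.array(d['intrinsics']);R=np.array(d['orientation']);c=(np.atleast_2d(P)-d['origin'])@R
    u=c@K.T;return u[:,:2]/u[:,2:]
def rk(p,P):
    P=np.atleast_2d(P)/1000.;c,s=np.cos(p[2]),np.sin(p[2])
    return np.c_[p[0]+c*P[:,0]-s*P[:,1],p[1]+s*P[:,0]+c*P[:,1],P[:,2]]
def inrack(p,w):
    c,s=np.cos(p[2]),np.sin(p[2]);a=w[0]-p[0];b=w[1]-p[1]
    return np.array([c*a+s*b,-s*a+c*b,w[2]])*1000
def ground(d,uv,z):
    r=np.array(d['orientation'])@np.linalg.solve(np.array(d['intrinsics']),[uv[0],uv[1],1]);o=np.array(d['origin']);return o+r*(z-o[2])/r[2]
E
python3 - <<'E'
from h import *
d=optics.get_image('top')
P=[(-86,75,8),(-86,-75,8),(80,-75,66),(80,75,66),(-16,62,50)]
C=np.array([(352,548),(690,447),(592,65),(243,166),(332,392)])
uv=C/4.6+[200,175]-0.4
r=least_squares(lambda p:(proj(d,rk(p,P))-uv).ravel(),[.4,-.2,.27])
p=r.x;print(p,np.degrees(p[2]),r.fun.reshape(-1,2)); np.save('rack.npy',p)
for n,c,z in[('tile0 top -x edge L',(380,360),.066),('tile0 topcornR',(638,250),.066),('flask',(125,315),.05),('tape',(178,578),.01)]:
    print(n,inrack(p,ground(d,np.array(c)/4.6+[200,175],z)))
print('bottle cap',inrack(p,ground(d,(276,165),.108)))
s=env.observe();R=s['tool_rot']
T=rk(p,[-60,0,100])[0];print(T,R.T@(T-s['position']))
from scipy.spatial.transform import Rotation as Ro
c,q=np.cos(p[2]),np.sin(p[2])
G=np.array([[-c,-q,0],[-q,c,0],[0,0,-1]]);print(Ro.from_matrix(R.T@G).as_rotvec(degrees=True)/120,(R.T@(T-s['position']))/.5)
E
```

```text
[ 0.49655695 -0.17622694  0.31118955] 17.829847699128795 [[ 0.41386791  1.62511139]
 [ 0.6661663   1.77778328]
 [-0.3518866  -0.89981407]
 [-1.25701299 -0.59853109]
 [ 0.56690064 -1.84879423]]
tile0 top -x edge L [-13.68509914  41.14017118  66.        ]
tile0 topcornR [ -0.44125094 -71.0862111   66.        ]
flask [ 34.02044089 136.27493434  50.        ]
tape [-75.13190811 148.21631624  10.        ]
bottle cap [139.80360495   8.36926756 108.        ]
[ 0.43943875 -0.19459841  0.1       ] [-0.48042305 -0.56506395  0.15035882]
[-4.40397582e-04 -2.68878117e-04 -3.32317005e-01] [-0.9608461  -1.1301279   0.30071763]
```

>>> arm_command --commands '[1,-0.48,-0.565,0,0,0,-0.332,1,-0.48,-0.565,0,0,0,-0.332,1,-0.48,-0.565,0,0,0,-0.332,1,-0.48,-0.565,0,0,0,-0.332,1,-0.48,-0.565,0,0,0,-0.332,1,-0.48,-0.565,0,0,0,-0.332,1,-0.48,-0.565,0,0,0,-0.332,1,-0.48,-0.565,0,0,0,-0.332,1,-0.48,-0.565,0,0,0,-0.332,1,-0.48,-0.565,0,0,0,-0.332,1,-0.48,-0.565,0,0,0,-0.332,1,-0.48,-0.565,0,0,0,-0.332]' --newtons 40

```text
time_s: 1.15
position: [0.3231, 0.157, 0.2503]
tool_rot: [[-0.953, -0.302, -0.0], [-0.302, 0.953, 0.0], [0.0, 0.0, -1.0]]
ft_force: [-1.0, -0.2, -0.0]
grip_width: 0.0001
gripper_force: 0.0
```

```bash
cat > to.py <<'E'
import sys
from h import *
from scipy.spatial.transform import Rotation as Ro
p=np.load('rack.npy');s=env.observe();R=np.array(s['tool_rot']);x=np.array(s['position'])
c,q=np.cos(p[2]),np.sin(p[2]);G=np.array([[-c,-q,0],[-q,c,0],[0,0,-1]])
print('t',s['time_s'],'rackpos',inrack(p,x).round(1),'F rack',(G.T@s['ft_force']).round(1)*[-1,1,-1],'w',s['grip_width'])
if len(sys.argv)>1:
    T=rk(p,[float(a) for a in sys.argv[1:4]])[0];print((R.T@(T-x)/.5).round(4),(Ro.from_matrix(R.T@G).as_rotvec(degrees=True)/120).round(4))
E
python3 to.py -60 0 200
```

```text
t 1.15 rackpos [-63.1 370.4 250.3] F rack [-1.   0.1 -0. ] w 9.035995180061756e-05
[-0.0091 -0.7407  0.1004] [ 0.0001 -0.0001 -0.0019]
```

>>> arm_command --commands '[1,-0.01,-0.74,0.05,0,0,0,1,-0.01,-0.74,0.05,0,0,0,1,-0.01,-0.74,0.05,0,0,0,1,-0.01,-0.74,0.05,0,0,0,1,-0.01,-0.74,0.05,0,0,0,1,-0.01,-0.74,0.05,0,0,0,1,-0.01,-0.74,0.05,0,0,0,1,-0.01,-0.74,0.05,0,0,0,1,-0.01,-0.74,0.1,0,0,0,1,-0.01,-0.74,0.1,0,0,0,1,-0.01,-0.74,0.1,0,0,0,1,-0.01,-0.74,0.1,0,0,0]'

```text
time_s: 2.15
position: [0.4409, -0.1915, 0.2002]
tool_rot: [[-0.952, -0.307, -0.001], [-0.307, 0.952, 0.001], [0.0, 0.001, -1.0]]
ft_force: [-0.0, 1.1, 0.3]
grip_width: -0.0003
gripper_force: 0.0
```

```bash
python3 to.py -60 0 200; python3 - <<'E'
from h import *
import cv2
d=optics.get_image('wrist');print(d['intrinsics'],d['tool_from_camera'])
cv2.imwrite('pics/w1.png',cv2.resize(d['image'][:,:,::-1],(784,588),interpolation=cv2.INTER_CUBIC))
E
```

```text
t 2.15 rackpos [-57.7   2.5 200.2] F rack [0.3 1.1 0.3] w -0.0002687239339425071
[ 0.0046 -0.005   0.0004] [ 0.0006 -0.0002  0.0003]
[[325.1922621    0.         273.48223104]
 [  0.         325.1922621  208.66725771]
 [  0.           0.           1.        ]] [[-2.06162326e-04 -9.64146671e-01 -2.65369846e-01  6.78185558e-02]
 [ 9.99999963e-01 -2.45842890e-04  1.16314216e-04 -3.13021951e-04]
 [-1.77383253e-04 -2.65369812e-01  9.64146686e-01 -1.23322626e-01]
 [ 0.00000000e+00  0.00000000e+00  0.00000000e+00  1.00000000e+00]]
```

View pics/w1.png

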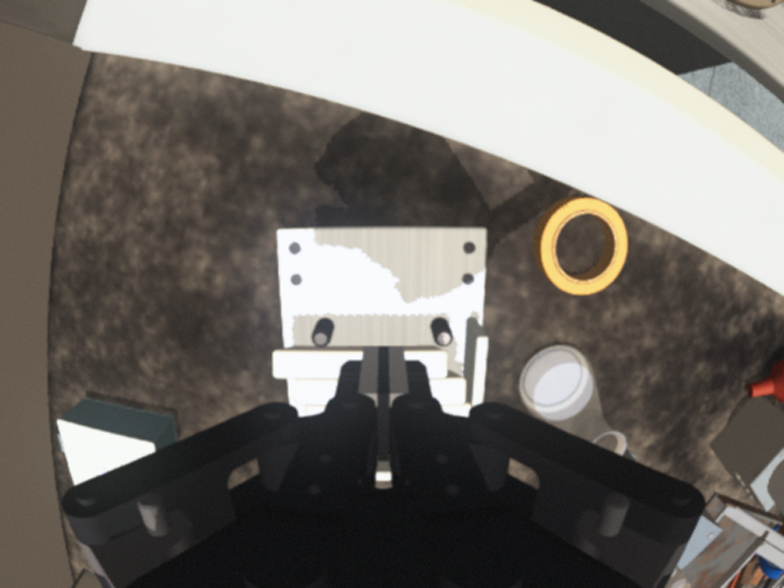

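The wrist view shows the posts' tops at (321,339) and (445,338), and the open floor edge with corners at (277,229) and (487,229). Tile0's upper -x edge is near row 350, spanning columns 273-447. I'll refine the rack pose.

```bash
python3 - <<'E'
from h import *
s=env.observe();d=optics.get_image('wrist');t=optics.get_image('top')
R=np.array(s['tool_rot']);x=np.array(s['position']);M=np.array(d['tool_from_camera']);K=np.array(d['intrinsics'])
def wp(P):
    c=((P-x)@R-M[:3,3])@M[:3,:3];a=np.arctan2(np.hypot(c[:,0],c[:,1]),c[:,2])
    k=K[0,0]*a/np.hypot(c[:,0],c[:,1]);return c[:,:2]*k[:,None]+K[:2,2]
W=np.array([(321,339),(445,338),(277,229),(487,229)])/1.4-.3
C=np.array([(352,548),(690,447),(592,65),(243,166)])/4.6+[200,175]-.4
def f(v,w=1,tt=1):
    p,L=v[:3],v[3]*1000
    a=wp(rk(p,[(-10,42,35),(-10,-42,35),(L,-75,8),(L,75,8)])[[1,0,2,3]])-W
    b=proj(t,rk(p,[(L,75,8),(L,-75,8),(80,-75,66),(80,75,66)]))-C
    return np.r_[w*a.ravel(),tt*b.ravel()]
for w,tt in((1,1),(1,.05),(.05,1)):
    r=least_squares(f,[.4966,-.176,.31,-.086],args=(w,tt));print(r.x,np.degrees(r.x[2]));print(f(r.x).round(1))
    if w==tt: np.save('rack.npy',r.x[:3])
p=np.load('rack.npy')
def wray(uv,z):
    e=(np.array(uv)/1.4-.3-K[:2,2]);r=np.hypot(*e);a=r/K[0,0];D=np.r_[e/r*np.sin(a),np.cos(a)]
    o=x+R@M[:3,3];D=R@M[:3,:3]@D;return o+D*(z-o[2])/D[2]
for uv,z in[((273,352),.066),((447,350),.066),((447,376),.06),((586,246),.019),((321,339),.035),((445,338),.035)]:print(uv,inrack(p,wray(uv,z)).round(1))
E
python3 to.py -60 0 70
```

```text
[ 0.49336777 -0.17584491  0.31012202 -0.08171276] 17.768682637248425
[-0.5 -0.1 -1.4  0.7 -0.4  0.5  0.4  0.7 -0.5  1.1 -0.2  1.3 -0.5  0.8
 -1.5  1. ]
[ 0.49282385 -0.17522853  0.31612181 -0.08194878] 18.11244541511379
[ 0.2 -0.2 -0.7  0.2 -0.2  0.3  0.7 -0.3 -0.5  1.7 -0.3  1.4 -1.2  0.9
 -2.   1.6]
[ 0.4949987  -0.17723608  0.30802043 -0.08080375] 17.648270733246864
[-2.3  0.8 -3.3  1.9 -2.   2.3 -1.3  2.8  0.  -0.2  0.3  0.2  0.3  0.
 -0.7  0.1]
(273, 352) [-12.7 -68.   66. ]
(447, 350) [-14.8  40.4  66. ]
(447, 376) [ 6.  42.3 60. ]
(586, 246) [-73.8 148.1  19. ]
(321, 339) [ -9.9 -41.5  35. ]
(445, 338) [-10.8  43.3  35. ]
t 2.3 rackpos [-54.8   1.1 201.2] F rack [ 0.3  0.1 -0.2] w -0.00012274544274977036
[ 0.0107 -0.002   0.2624] [-0.0005  0.0004  0.0012]
```

```bash
cat > to.py <<'E'
import sys
from h import *
from scipy.spatial.transform import Rotation as Ro
# usage: to.py tilt x y z [x y z ...]  (rack mm)
p=np.load('rack.npy');s=env.observe();R=np.array(s['tool_rot']);x=np.array(s['position'])
c,q=np.cos(p[2]),np.sin(p[2]);G=np.array([[-c,-q,0],[-q,c,0],[0,0,-1]])
print('t',s['time_s'],'rackpos',inrack(p,x).round(1),'F rack',((G.T@s['ft_force'])*[-1,1,-1]).round(1))
if len(sys.argv)>1:
    a=[float(v) for v in sys.argv[1:]];G=G@Ro.from_euler('y',-a[0],degrees=True).as_matrix()
    print('turn',(Ro.from_matrix(R.T@G).as_rotvec(degrees=True)/120).round(4))
    for i in range(1,len(a),3):print(a[i:i+3],(R.T@(rk(p,a[i:i+3])[0]-x)/.5).round(4))
E
python3 to.py 15 -60 -3 120 -60 -3 68
```

```text
t 2.3 rackpos [-54.8   1.1 201.2] F rack [ 0.3  0.1 -0.2]
turn [-0.0003 -0.1246  0.0012]
[-60.0, -3.0, 120.0] [ 0.0106 -0.0081  0.1624]
[-60.0, -3.0, 68.0] [ 0.0107 -0.008   0.2664]
```

>>> arm_command --commands '[1,0.01,-0.008,0.08,0,-0.06,0.001,1,0.01,-0.008,0.16,0,-0.125,0.001,1,0.01,-0.008,0.16,0,-0.125,0.001,1,0.01,-0.008,0.2,0,-0.125,0.001,1,0.01,-0.008,0.23,0,-0.125,0.001,1,0.01,-0.008,0.266,0,-0.125,0.001,1,0.01,-0.008,0.266,0,-0.125,0.001,1,0.01,-0.008,0.266,0,-0.125,0.001]'

```text
time_s: 2.97
position: [0.4422, -0.1945, 0.0708]
tool_rot: [[-0.924, -0.299, 0.238], [-0.29, 0.954, 0.074], [-0.249, -0.0, -0.968]]
ft_force: [0.0, -0.0, 0.1]
grip_width: -0.0
gripper_force: 0.0
```

```bash
python3 to.py 15 -40 -3 68 -30 -3 68 -20 -3 68 -8 -3 68
```

```text
t 2.9667 rackpos [-54.4  -2.1  70.8] F rack [-0.  -0.   0.1]
turn [-0.0009 -0.0048 -0.0028]
[-40.0, -3.0, 68.0] [-0.0265 -0.0015  0.0125]
[-30.0, -3.0, 68.0] [-0.0459 -0.0014  0.0175]
[-20.0, -3.0, 68.0] [-0.0653 -0.0013  0.0225]
[-8.0, -3.0, 68.0] [-0.0885 -0.0011  0.0284]
```

>>> arm_command --commands '[1,-0.015,-0.001,0.008,0,0,0,1,-0.03,-0.001,0.0135,0,0,0,1,-0.04,-0.001,0.016,0,0,0,1,-0.045,-0.001,0.0175,0,0,0,1,-0.05,-0.001,0.0185,0,0,0,1,-0.055,-0.001,0.02,0,0,0,1,-0.06,-0.001,0.021,0,0,0,1,-0.064,-0.001,0.022,0,0,0,1,-0.068,-0.001,0.023,0,0,0,1,-0.072,-0.001,0.024,0,0,0,1,-0.076,-0.001,0.025,0,0,0,1,-0.076,-0.001,0.025,0,0,0]'

```text
time_s: 3.97
position: [0.4806, -0.1839, 0.0677]
tool_rot: [[-0.925, -0.298, 0.238], [-0.289, 0.955, 0.073], [-0.249, -0.001, -0.968]]
ft_force: [0.2, -0.5, -0.4]
grip_width: 0.0002
gripper_force: 0.0
```

```bash
python3 to.py 15 -8 -3 68 -5 -3 68; python3 - <<'E'
from h import *
import cv2
a=optics.get_image('wrist')['image'][180:360,140:420,::-1]
b=optics.get_image('top')['image'][175:305,200:360,::-1]
a=cv2.resize(a,(780,500),interpolation=cv2.INTER_CUBIC)
cv2.imwrite('pics/w2.png',a)
E
```

```text
t 3.9667 rackpos [-14.6  -3.7  67.7] F rack [ 0.  -0.5 -0.4]
turn [-0.0013 -0.0048 -0.0035]
[-8.0, -3.0, 68.0] [-0.013   0.0016  0.0026]
[-5.0, -3.0, 68.0] [-0.0188  0.0016  0.0041]
```

View pics/w2.png

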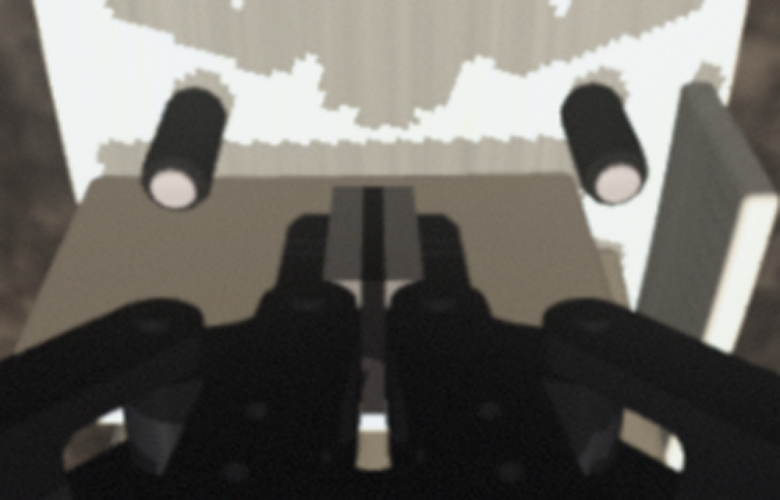

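The wrist crop shows tile0's front face clear of the posts, with its foot at row 175 and columns 92-575. The row looks upright, so I'll measure where the foot is.

```bash
cat >> h.py <<'E'
def wray(s,d,uv,z):
    R=np.array(s['tool_rot']);x=np.array(s['position']);M=np.array(d['tool_from_camera']);K=np.array(d['intrinsics'])
    e=(np.array(uv)-K[:2,2]);r=np.hypot(*e);a=r/K[0,0];D=np.r_[e/r*np.sin(a),np.cos(a)]
    o=x+R@M[:3,3];D=R@M[:3,:3]@D;return o+D*(z-o[2])/D[2]
E
python3 - <<'E'
from h import *
import cv2
s=env.observe();d=optics.get_image('wrist');p=np.load('rack.npy')
for c,z in[((92,177),.008),((575,173),.008),((172,187),.035),((618,183),.035)]:
    print(c,inrack(p,wray(s,d,(140+c[0]*280/780,180+c[1]*.36),z)).round(1))
b=optics.get_image('top')['image'][185:265,240:350,::-1]
cv2.imwrite('pics/t2.png',cv2.resize(b,None,fx=7,fy=7,interpolation=cv2.INTER_CUBIC))
E
python3 to.py 15 -20 -3 68
```

```text
(92, 177) [  6.9 -68.3   8. ]
(575, 173) [ 6.2 41.4  8. ]
(172, 187) [-10.7 -41.8  35. ]
(618, 183) [-10.8  42.8  35. ]
t 4.1667 rackpos [-15.   -3.7  67.6] F rack [-0.4  0.2 -0.1]
turn [-0.0013 -0.0049 -0.0036]
[-20.0, -3.0, 68.0] [ 0.0095  0.0013 -0.0032]
```

View pics/t2.png

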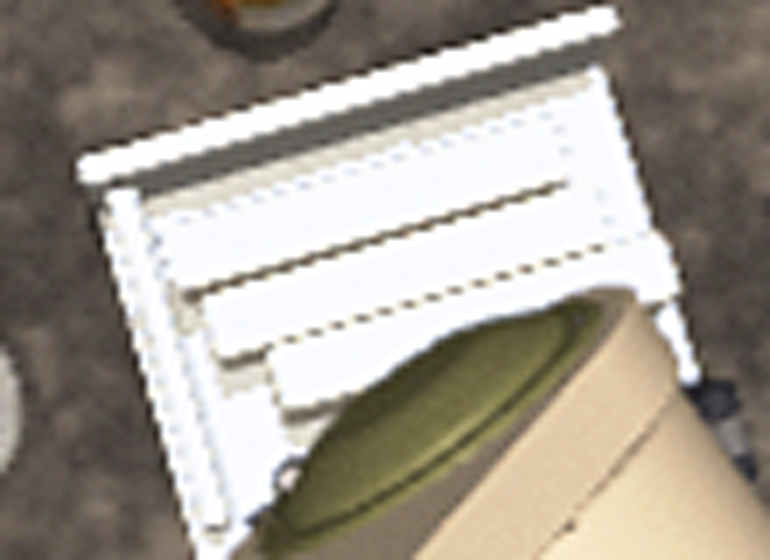

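The top crop shows three upright tile tops in a stepped row, with a thin gap between tile2 and tile1. Force is zero, so the row is standing. Next I back off, lower the fingers and push low.

```bash
python3 to.py 15 -40 -8 68 -40 -8 36
```

```text
t 4.1667 rackpos [-15.   -3.7  67.6] F rack [-0.4  0.2 -0.1]
turn [-0.0013 -0.0049 -0.0036]
[-40.0, -8.0, 68.0] [ 0.0482 -0.009  -0.0131]
[-40.0, -8.0, 36.0] [ 0.0641 -0.009   0.0488]
```

>>> arm_command --commands '[1,0.024,-0.004,-0.0065,0,0,0,1,0.048,-0.009,-0.013,0,0,0,1,0.048,-0.009,-0.013,0,0,0,1,0.054,-0.009,0.01,0,0,0,1,0.064,-0.009,0.049,0,0,0,1,0.064,-0.009,0.049,0,0,0,1,0.064,-0.009,0.049,0,0,0]'

```text
time_s: 4.75
position: [0.4593, -0.1946, 0.0366]
tool_rot: [[-0.926, -0.296, 0.234], [-0.287, 0.955, 0.073], [-0.245, 0.001, -0.969]]
ft_force: [-0.7, -0.7, 0.4]
grip_width: -0.0003
gripper_force: 0.0
```

```bash
python3 to.py 15 -12 -8 36 0 -8 36 6 -8 36 12 -8 36
```

```text
t 4.75 rackpos [-38.1  -7.4  36.6] F rack [-0.8 -0.4  0.4]
turn [-0.0009 -0.0067 -0.0044]
[-12.0, -8.0, 36.0] [-0.0504 -0.0006  0.0139]
[0.0, -8.0, 36.0] [-0.0737 -0.0004  0.0198]
[6.0, -8.0, 36.0] [-0.0853 -0.0003  0.0227]
[12.0, -8.0, 36.0] [-0.0969 -0.0002  0.0257]
```

>>> arm_command --commands '[1,-0.02,0,0.006,0,0,0,1,-0.04,0,0.011,0,0,0,1,-0.05,0,0.014,0,0,0,1,-0.053,0,0.0147,0,0,0,1,-0.056,0,0.0154,0,0,0,1,-0.059,0,0.0161,0,0,0,1,-0.062,0,0.0168,0,0,0,1,-0.065,0,0.0176,0,0,0,1,-0.068,0,0.0183,0,0,0,1,-0.071,0,0.019,0,0,0,1,-0.074,0,0.0198,0,0,0,1,-0.074,0,0.0198,0,0,0]'

```text
time_s: 5.75
position: [0.496, -0.1835, 0.0363]
tool_rot: [[-0.926, -0.296, 0.235], [-0.287, 0.955, 0.072], [-0.246, -0.001, -0.969]]
ft_force: [-1.4, -0.4, 1.0]
grip_width: -0.0002
gripper_force: 0.7
```

```bash
python3 to.py 15 0 -8 36 4 -8 36 8 -8 36 12 -8 36
```

```text
t 5.75 rackpos [ 0.2 -8.1 36.3] F rack [-1.4  0.1  1. ]
turn [-0.0016 -0.0064 -0.0043]
[0.0, -8.0, 36.0] [0.0005 0.0002 0.0006]
[4.0, -8.0, 36.0] [-0.0072  0.0003  0.0025]
[8.0, -8.0, 36.0] [-0.015   0.0004  0.0045]
[12.0, -8.0, 36.0] [-0.0227  0.0005  0.0065]
```

Sliding smoothly at about 1.4 N. I'll continue towards the backstop.

>>> arm_command --commands '[1,-0.002,0,0.001,0,0,0,1,-0.004,0,0.0015,0,0,0,1,-0.006,0,0.002,0,0,0,1,-0.008,0,0.0025,0,0,0,1,-0.01,0,0.003,0,0,0,1,-0.012,0,0.0035,0,0,0,1,-0.0135,0,0.004,0,0,0,1,-0.015,0,0.0045,0,0,0,1,-0.015,0,0.0045,0,0,0]'

```text
time_s: 6.5
position: [0.5035, -0.1812, 0.036]
tool_rot: [[-0.926, -0.296, 0.235], [-0.287, 0.955, 0.072], [-0.246, -0.001, -0.969]]
ft_force: [-1.5, -0.5, 0.7]
grip_width: -0.0
gripper_force: 0.9
```

```bash
python3 to.py 15 10 -8 36 12 -8 36 15 -8 36
```

```text
t 6.5 rackpos [ 8.  -8.2 36. ] F rack [-1.6 -0.   0.7]
turn [-0.0017 -0.0063 -0.0043]
[10.0, -8.0, 36.0] [-0.0039  0.0005  0.0011]
[12.0, -8.0, 36.0] [-0.0077  0.0005  0.002 ]
[15.0, -8.0, 36.0] [-0.0136  0.0005  0.0035]
```

>>> arm_command --commands '[1,-0.0015,0,0.0004,0,0,0,1,-0.003,0,0.0008,0,0,0,1,-0.0045,0,0.0012,0,0,0,1,-0.006,0,0.0016,0,0,0,1,-0.006,0,0.0016,0,0,0]'

```text
time_s: 6.92
position: [0.5063, -0.1802, 0.036]
tool_rot: [[-0.926, -0.296, 0.235], [-0.287, 0.955, 0.072], [-0.246, -0.001, -0.969]]
ft_force: [-3.3, -0.6, 0.8]
grip_width: 0.0002
gripper_force: 1.5
```

```bash
python3 to.py 15 11 -8 36 12 -8 36 14 -8 36 16 -8 36
```

```text
t 6.9167 rackpos [11.  -8.1 36. ] F rack [-3.3  0.5  0.8]
turn [-0.0015 -0.0065 -0.0043]
[11.0, -8.0, 36.0] [-0.      0.0003 -0.0001]
[12.0, -8.0, 36.0] [-0.002   0.0003  0.0004]
[14.0, -8.0, 36.0] [-0.0059  0.0003  0.0014]
[16.0, -8.0, 36.0] [-0.0097  0.0004  0.0024]
```

>>> arm_command --commands '[1,-0.001,0,0.0002,0,0,0,1,-0.002,0,0.0004,0,0,0,1,-0.003,0,0.0007,0,0,0,1,-0.003,0,0.0007,0,0,0]'

```text
time_s: 7.25
position: [0.507, -0.1799, 0.0359]
tool_rot: [[-0.926, -0.296, 0.233], [-0.288, 0.955, 0.072], [-0.244, -0.0, -0.97]]
ft_force: [-9.9, -2.9, 4.8]
grip_width: -0.0003
gripper_force: 5.1
```

```bash
python3 to.py
```

```text
t 7.25 rackpos [11.7 -8.  35.9] F rack [-10.3   0.3   4.8]
```

```bash
sed -i "s/G=G@Ro.*/G=G@Ro.from_rotvec([-a[1],-a[0],0],degrees=True).as_matrix()/; s/range(1,/range(2,/" to.py; python3 to.py 0 15 -30 -8 36 -30 -10 120 -20 -115 120 36 -115 120
```

```text
t 7.25 rackpos [11.7 -8.  35.9] F rack [-10.3   0.3   4.8]
turn [-0.1251  0.1177  0.0111]
[-30.0, -8.0, 36.0] [ 0.0809 -0.0008 -0.0206]
[-30.0, -10.0, 120.0] [ 0.0398 -0.0049 -0.1834]
[-20.0, -115.0, 120.0] [ 0.0185 -0.2147 -0.178 ]
[36.0, -115.0, 120.0] [-0.0901 -0.2137 -0.1507]
```

>>> arm_command --commands '[1,0.01,0,-0.0025,0,0,0,1,0.045,0,-0.011,0,0,0,1,0.08,-0.001,-0.02,0,0,0,1,0.07,-0.003,-0.07,0,0,0,1,0.055,-0.004,-0.13,0,0,0,1,0.04,-0.005,-0.183,0,0,0,1,0.04,-0.07,-0.183,-0.03,0.03,0.002,1,0.03,-0.14,-0.18,-0.06,0.06,0.005,1,0.0185,-0.2147,-0.178,-0.1,0.1,0.01,1,-0.04,-0.214,-0.163,-0.125,0.118,0.011,1,-0.09,-0.214,-0.151,-0.125,0.118,0.011,1,-0.09,-0.214,-0.151,-0.125,0.118,0.011]'

```text
time_s: 8.25
position: [0.5671, -0.2737, 0.1191]
tool_rot: [[-0.952, -0.297, -0.076], [-0.307, 0.919, 0.247], [-0.003, 0.258, -0.966]]
ft_force: [-0.4, -0.1, 0.1]
grip_width: 0.0002
gripper_force: 0.0
```

```bash
python3 to.py 0 15 36 -115 80 36 -115 36; python3 - <<'E'
from h import *
import cv2
a=optics.get_image('top')['image'][175:305,200:360,::-1]
cv2.imwrite('pics/t3.png',cv2.resize(a,None,fx=4.6,fy=4.6,interpolation=cv2.INTER_CUBIC))
E
```

```text
t 8.25 rackpos [  40.4 -115.7  119.1] F rack [-0.4  0.   0.1]
turn [-0.0004  0.0013  0.0013]
[36.0, -115.0, 80.0] [ 0.009  -0.0188  0.0759]
[36.0, -115.0, 36.0] [ 0.0093 -0.0415  0.1609]
```

View pics/t3.png

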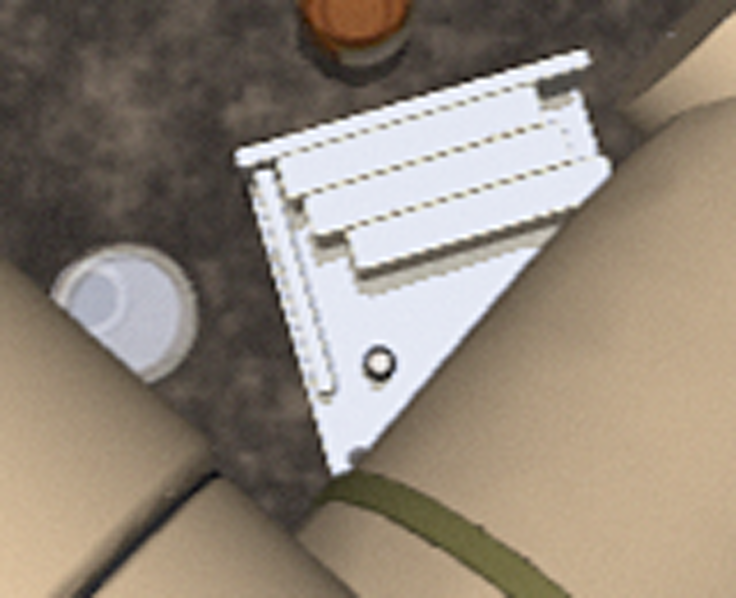

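The row is upright and packed against the backstop, stepped sideways: tile2's end is nearest the fence at about (278,165) and tile0's is furthest at about (350,235). Now I'll lower the fingers on the -y side.

>>> arm_command --commands '[1,0.009,-0.019,0.076,0,0,0,1,0.009,-0.03,0.12,0,0,0,1,0.009,-0.041,0.161,0,0,0,1,0.009,-0.041,0.161,0,0,0,1,0.009,-0.041,0.161,0,0,0]'

```text
time_s: 8.72
position: [0.5583, -0.275, 0.0372]
tool_rot: [[-0.952, -0.294, -0.078], [-0.305, 0.92, 0.247], [-0.001, 0.259, -0.966]]
ft_force: [-0.1, -0.2, 0.5]
grip_width: 0.0001
gripper_force: 0.0
```

```bash
python3 to.py 0 15 36 -95 36 36 -85 36 36 -75 36 36 -67 36
```

```text
t 8.7167 rackpos [  31.6 -114.2   37.2] F rack [-0.2 -0.1  0.5]
turn [ 0.0002  0.0003 -0.0002]
[36.0, -95.0, 36.0] [-0.0088  0.0364  0.0123]
[36.0, -85.0, 36.0] [-0.0088  0.0558  0.0175]
[36.0, -75.0, 36.0] [-0.0088  0.0751  0.0227]
[36.0, -67.0, 36.0] [-0.0088  0.0905  0.0269]
```

>>> arm_command --commands '[1,-0.009,0.02,0.008,0,0,0,1,-0.009,0.038,0.0125,0,0,0,1,-0.009,0.043,0.014,0,0,0,1,-0.009,0.048,0.0155,0,0,0,1,-0.009,0.052,0.0165,0,0,0,1,-0.009,0.056,0.0175,0,0,0,1,-0.009,0.06,0.0185,0,0,0,1,-0.009,0.064,0.0197,0,0,0,1,-0.009,0.068,0.0208,0,0,0,1,-0.009,0.072,0.0218,0,0,0,1,-0.009,0.075,0.0227,0,0,0,1,-0.009,0.075,0.0227,0,0,0]'

```text
time_s: 9.72
position: [0.5514, -0.2364, 0.0365]
tool_rot: [[-0.952, -0.295, -0.077], [-0.305, 0.92, 0.245], [-0.002, 0.257, -0.966]]
ft_force: [-0.1, -1.8, 4.5]
grip_width: 0.0003
gripper_force: 2.4
```

```bash
python3 to.py 0 15 36 -75 36 36 -70 36 36 -67 36 36 -64 36
```

```text
t 9.7167 rackpos [ 36.8 -75.4  36.5] F rack [-0.7 -1.7  4.5]
turn [-0.0008  0.0009  0.0001]
[36.0, -75.0, 36.0] [0.0016 0.0005 0.0012]
[36.0, -70.0, 36.0] [0.0016 0.0102 0.0038]
[36.0, -67.0, 36.0] [0.0016 0.016  0.0053]
[36.0, -64.0, 36.0] [0.0016 0.0218 0.0069]
```

>>> arm_command --commands '[1,0.0016,0,-0.003,0,0,0,1,0.0016,0.003,-0.003,0,0,0,1,0.0016,0.006,-0.002,0,0,0,1,0.0016,0.009,-0.001,0,0,0,1,0.0016,0.009,-0.001,0,0,0]'

```text
time_s: 10.13
position: [0.549, -0.2323, 0.0376]
tool_rot: [[-0.952, -0.295, -0.078], [-0.305, 0.92, 0.246], [-0.001, 0.258, -0.966]]
ft_force: [0.4, -1.1, 0.8]
grip_width: 0.0005
gripper_force: 0.6
```

```bash
python3 to.py 0 15 36 -70 38 36 -67 38 36 -64 38; python3 - <<'E'
from h import *
import cv2
a=optics.get_image('wrist')['image'][100:400,80:480,::-1]
cv2.imwrite('pics/w4.png',cv2.resize(a,None,fx=1.9,fy=1.9,interpolation=cv2.INTER_CUBIC))
E
```

```text
t 10.1333 rackpos [ 35.7 -70.7  37.6] F rack [ 0.  -1.1  0.8]
turn [-0.0003  0.0004  0.0001]
[36.0, -70.0, 38.0] [-0.0005  0.0016 -0.0004]
[36.0, -67.0, 38.0] [-0.0005  0.0074  0.0012]
[36.0, -64.0, 38.0] [-0.0005  0.0131  0.0027]
```

View pics/w4.png

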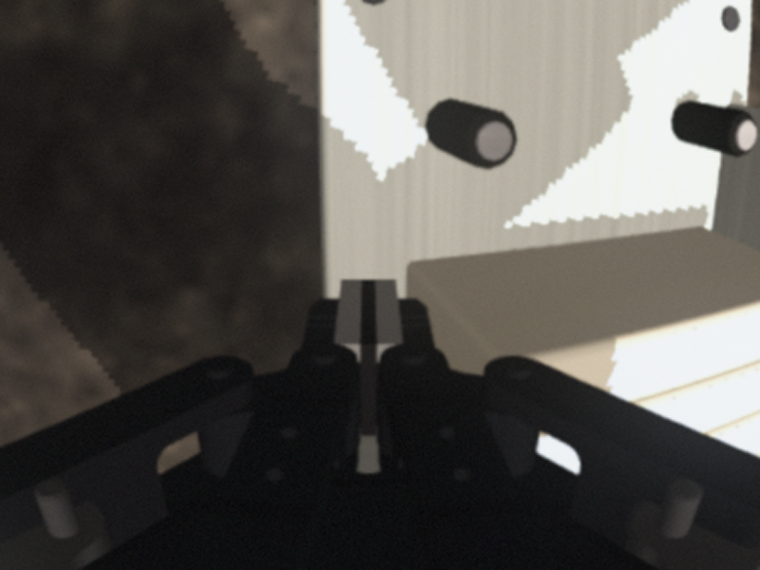

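The picture shows the fingertip at the tile's -y edge, with the low foot contact and the posts clear. I continue to the fence.

>>> arm_command --commands '[1,-0.0005,0.002,-0.001,0,0,0,1,-0.0005,0.0045,-0.001,0,0,0,1,-0.0005,0.007,0,0,0,0,1,-0.0005,0.009,0,0,0,0,1,-0.0005,0.009,0,0,0,0]'

```text
time_s: 10.6
position: [0.548, -0.2281, 0.0388]
tool_rot: [[-0.952, -0.295, -0.078], [-0.305, 0.92, 0.246], [-0.001, 0.258, -0.966]]
ft_force: [-0.3, -0.9, 0.2]
grip_width: -0.0003
gripper_force: 0.2
```

```bash
python3 to.py 0 15 36 -64 38 36 -62 38
```

```text
t 10.6 rackpos [ 36.1 -66.5  38.8] F rack [-0.6 -0.7  0.2]
turn [-0.0003  0.0005  0.0001]
[36.0, -64.0, 38.0] [0.0001 0.0043 0.0028]
[36.0, -62.0, 38.0] [0.0001 0.0082 0.0038]
```

>>> arm_command --commands '[1,0,0.0015,0.0005,0,0,0,1,0,0.003,0.001,0,0,0,1,0,0.0045,0.0015,0,0,0,1,0,0.006,0.002,0,0,0,1,0,0.006,0.002,0,0,0]'

```text
time_s: 11.02
position: [0.5472, -0.2255, 0.0387]
tool_rot: [[-0.952, -0.295, -0.077], [-0.305, 0.92, 0.245], [-0.001, 0.257, -0.966]]
ft_force: [0.4, -2.6, 1.2]
grip_width: -0.0003
gripper_force: 1.3
```

```bash
python3 to.py 0 15 36 -62 38 36 -60 38
```

```text
t 11.0167 rackpos [ 36.1 -63.8  38.7] F rack [-0.4 -2.6  1.2]
turn [-0.0008  0.0006  0.0001]
[36.0, -62.0, 38.0] [0.0002 0.003  0.0023]
[36.0, -60.0, 38.0] [0.0002 0.0069 0.0034]
```

>>> arm_command --commands '[1,0,0.0015,0.0005,0,0,0,1,0,0.003,0.001,0,0,0,1,0,0.0045,0.0015,0,0,0,1,0,0.0045,0.0015,0,0,0]'

```text
time_s: 11.35
position: [0.5472, -0.2249, 0.0391]
tool_rot: [[-0.953, -0.295, -0.075], [-0.304, 0.921, 0.242], [-0.003, 0.254, -0.967]]
ft_force: [1.9, -9.1, 2.8]
grip_width: 0.0001
gripper_force: 4.5
```

```bash
python3 to.py 0 15 36 -60 38
```

```text
t 11.35 rackpos [ 36.3 -63.1  39.1] F rack [-0.9 -9.2  2.8]
turn [-0.0026  0.0014 -0.0001]
[36.0, -60.0, 38.0] [0.0006 0.0054 0.0038]
```

```bash
python3 to.py 0 15 36 -85 39 60 -85 39 60 -75 39 60 -69 39 60 -65 39 60 -64 39 60 -63 39
```

```text
t 11.35 rackpos [ 36.3 -63.1  39.1] F rack [-0.9 -9.2  2.8]
turn [-0.0026  0.0014 -0.0001]
[36.0, -85.0, 39.0] [ 0.0006 -0.0424 -0.0108]
[60.0, -85.0, 39.0] [-0.0474 -0.0424 -0.0107]
[60.0, -75.0, 39.0] [-0.0474 -0.0231 -0.0056]
[60.0, -69.0, 39.0] [-0.0474 -0.0115 -0.0026]
[60.0, -65.0, 39.0] [-0.0474 -0.0037 -0.0006]
[60.0, -64.0, 39.0] [-0.0474 -0.0018 -0.0001]
[60.0, -63.0, 39.0] [-0.0474  0.0001  0.0005]
```

>>> arm_command --commands '[1,0,-0.015,-0.004,0,0,0,1,0,-0.045,-0.011,0,0,0,1,-0.024,-0.045,-0.011,0,0,0,1,-0.0474,-0.045,-0.011,0,0,0,1,-0.0474,-0.036,-0.009,0,0,0,1,-0.0474,-0.027,-0.0067,0,0,0,1,-0.0474,-0.022,-0.0055,0,0,0,1,-0.0474,-0.017,-0.0043,0,0,0,1,-0.0474,-0.013,-0.0033,0,0,0,1,-0.0474,-0.009,-0.0023,0,0,0,1,-0.0474,-0.0055,-0.0015,0,0,0,1,-0.0474,-0.0055,-0.0015,0,0,0]'

```text
time_s: 12.35
position: [0.5697, -0.2186, 0.0388]
tool_rot: [[-0.952, -0.295, -0.078], [-0.305, 0.92, 0.246], [-0.001, 0.258, -0.966]]
ft_force: [0.2, -1.8, 1.5]
grip_width: -0.0002
gripper_force: 0.8
```

```bash
python3 to.py
```

```text
t 12.35 rackpos [ 59.6 -64.   38.8] F rack [-0.4 -1.8  1.5]
```

>>> arm_command --commands '[1,0,0.0015,0.0005,0,0,0,1,0,0.003,0.001,0,0,0,1,0,0.0045,0.0012,0,0,0,1,0,0.0045,0.0012,0,0,0]'

```text
time_s: 12.68
position: [0.5697, -0.2177, 0.039]
tool_rot: [[-0.953, -0.295, -0.075], [-0.304, 0.921, 0.244], [-0.002, 0.255, -0.967]]
ft_force: [1.5, -6.8, 2.4]
grip_width: 0.0003
gripper_force: 3.3
```

```bash
python3 to.py
```

```text
t 12.6833 rackpos [ 59.9 -63.1  39. ] F rack [-0.7 -6.9  2.4]
```

>>> arm_command --commands '[1,0,-0.015,-0.004,0,0,0,1,-0.013,-0.02,-0.005,0,0,0,1,-0.013,-0.01,-0.0025,0,0,0,1,-0.013,-0.004,-0.001,0,0,0,1,-0.013,0,0,0,0,0,1,-0.013,0,0,0,0,0]'

```text
time_s: 13.18
position: [0.5761, -0.2153, 0.0393]
tool_rot: [[-0.952, -0.296, -0.075], [-0.305, 0.921, 0.243], [-0.003, 0.254, -0.967]]
ft_force: [1.7, -8.2, 2.4]
grip_width: 0.0001
gripper_force: 3.8
```

>>> arm_command --commands '[1,0,-0.02,-0.005,0,0,0,1,0.018,-0.02,-0.005,0,0,0,1,0.036,-0.02,-0.005,0,0,0,1,0.036,-0.01,-0.0025,0,0,0,1,0.036,-0.004,-0.001,0,0,0,1,0.036,0,0,0,0,0,1,0.036,0,0,0,0,0]'

```text
time_s: 13.77
position: [0.5587, -0.2208, 0.0395]
tool_rot: [[-0.952, -0.295, -0.075], [-0.305, 0.921, 0.243], [-0.002, 0.254, -0.967]]
ft_force: [-0.5, -7.5, 3.5]
grip_width: -0.0002
gripper_force: 3.6
```

```bash
python3 to.py 15 0 48 -120 40 40 -120 110 -45 -120 110 -45 -5 110
```

```text
t 13.7667 rackpos [ 48.5 -62.7  39.5] F rack [-2.7 -7.   3.5]
turn [ 0.1219 -0.1231 -0.0161]
[48.0, -120.0, 40.0] [ 0.0009 -0.1105 -0.0301]
[40.0, -120.0, 110.0] [ 0.0166 -0.0749 -0.1656]
[-45.0, -120.0, 110.0] [ 0.1866 -0.0749 -0.166 ]
[-45.0, -5.0, 110.0] [ 0.1867  0.1476 -0.1076]
```

Flush on all three presses. I'll back out, go round to the front, and repack gently.

>>> arm_command --commands '[1,0,-0.02,-0.005,0,0,0,1,0,-0.08,-0.021,0,0,0,1,0.001,-0.11,-0.03,0,0,0,1,0.01,-0.09,-0.1,0,0,0,1,0.017,-0.075,-0.165,0,0,0,1,0.09,-0.075,-0.166,0.04,-0.04,-0.004,1,0.15,-0.075,-0.166,0.08,-0.08,-0.01,1,0.187,-0.06,-0.162,0.122,-0.123,-0.016,1,0.187,0.02,-0.141,0.122,-0.123,-0.016,1,0.187,0.09,-0.123,0.122,-0.123,-0.016,1,0.187,0.148,-0.108,0.122,-0.123,-0.016,1,0.187,0.148,-0.108,0.122,-0.123,-0.016]'

```text
time_s: 14.77
position: [0.4491, -0.1886, 0.1095]
tool_rot: [[-0.921, -0.308, 0.241], [-0.295, 0.951, 0.087], [-0.256, 0.009, -0.967]]
ft_force: [-0.5, -0.1, 0.7]
grip_width: 0.0002
gripper_force: 0.0
```

```bash
python3 to.py 15 0 -40 0 110 -40 0 36
```

```text
t 14.7667 rackpos [-46.    1.4 109.5] F rack [-0.5  0.1  0.7]
turn [ 0.0043 -0.0016  0.0002]
[-40.0, 0.0, 110.0] [-0.0119 -0.0028  0.0021]
[-40.0, 0.0, 36.0] [ 0.0259 -0.0041  0.1452]
```

>>> arm_command --commands '[1,0.007,-0.003,0.075,0.004,0,0,1,0.026,-0.004,0.145,0.004,0,0,1,0.026,-0.004,0.145,0.004,0,0,1,0.026,-0.004,0.145,0.004,0,0]'

```text
time_s: 15.1
position: [0.4611, -0.1913, 0.0377]
tool_rot: [[-0.924, -0.3, 0.238], [-0.291, 0.954, 0.073], [-0.249, -0.002, -0.969]]
ft_force: [-0.1, -0.2, 1.3]
grip_width: -0.0001
gripper_force: 0.0
```

```bash
python3 to.py 15 0 0 2 36 8 2 36 11 2 36 13 2 36
```

```text
t 15.1 rackpos [-35.5  -4.9  37.7] F rack [-0.2 -0.2  1.3]
turn [-0.0014 -0.005  -0.0021]
[0.0, 2.0, 36.0] [-0.0678  0.0142  0.021 ]
[8.0, 2.0, 36.0] [-0.0833  0.0143  0.025 ]
[11.0, 2.0, 36.0] [-0.0891  0.0143  0.0265]
[13.0, 2.0, 36.0] [-0.0929  0.0143  0.0275]
```

>>> arm_command --commands '[1,-0.03,0.014,0.01,0,0,0,1,-0.06,0.014,0.019,0,0,0,1,-0.076,0.014,0.023,0,0,0,1,-0.081,0.014,0.0245,0,0,0,1,-0.085,0.014,0.0255,0,0,0,1,-0.088,0.014,0.026,0,0,0,1,-0.09,0.014,0.0265,0,0,0,1,-0.09,0.014,0.0265,0,0,0]'

```text
time_s: 15.77
position: [0.5035, -0.1711, 0.037]
tool_rot: [[-0.924, -0.299, 0.24], [-0.291, 0.954, 0.07], [-0.25, -0.005, -0.968]]
ft_force: [-0.5, 0.4, -0.4]
grip_width: 0.0002
gripper_force: 0.2
```

```bash
python3 to.py
```

```text
t 15.7667 rackpos [11.1  1.5 37. ] F rack [-0.4  0.5 -0.4]
```

>>> arm_command --commands '[1,-0.0015,0,0.0004,0,0,0,1,-0.003,0,0.0008,0,0,0,1,-0.0045,0,0.0012,0,0,0,1,-0.0045,0,0.0012,0,0,0]'

```text
time_s: 16.1
position: [0.504, -0.1706, 0.0365]
tool_rot: [[-0.924, -0.3, 0.236], [-0.292, 0.954, 0.07], [-0.247, -0.004, -0.969]]
ft_force: [-14.4, -7.5, 7.1]
grip_width: -0.0001
gripper_force: 8.0
```

```bash
python3 to.py
```

```text
t 16.1 rackpos [11.8  1.7 36.5] F rack [-16.   -2.8   7.1]
```

>>> arm_command --commands '[1,0.005,0,-0.0013,0,0,0,1,0.03,0,-0.0075,0,0,0,1,0.08,0,-0.02,0,0,0,1,0.1,0,-0.09,0,0,0,1,0.09,0,-0.16,0,0,0,1,0.08,-0.06,-0.22,0,0,0,1,0.07,-0.14,-0.28,0,0,0,1,0.07,-0.22,-0.32,0,0,0,1,0.07,-0.3,-0.32,0,0,0,1,0.07,-0.3,-0.32,0,0,0]'

```text
time_s: 16.93
position: [0.4811, -0.3403, 0.1854]
tool_rot: [[-0.924, -0.296, 0.244], [-0.289, 0.955, 0.065], [-0.252, -0.011, -0.968]]
ft_force: [-1.3, -0.4, -0.2]
grip_width: 0.0001
gripper_force: 0.0
```

```bash
python3 to.py; python3 - <<'E'
from h import *
import cv2
a=optics.get_image('top')['image'][185:265,240:350,::-1]
b=optics.get_image('scene')['image'][190:290,190:350,::-1]
a=cv2.resize(a,(440,320),interpolation=cv2.INTER_CUBIC);b=cv2.resize(b,(440,275),interpolation=cv2.INTER_CUBIC)
cv2.imwrite('pics/f.png',np.vstack([a,b]))
E
```

```text
t 16.9333 rackpos [ -61.9 -152.9  185.4] F rack [-1.4  0.  -0.2]
```

View pics/f.png

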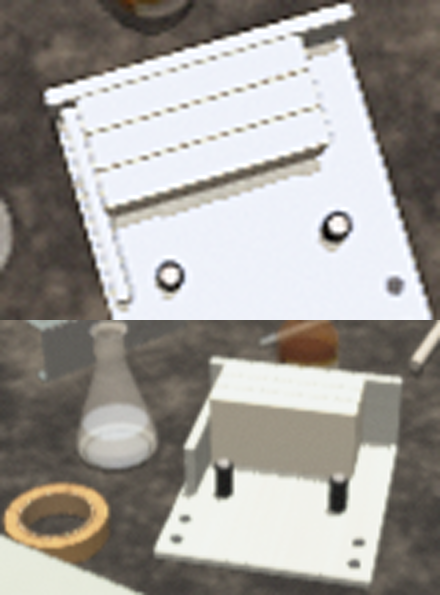

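All three tiles stand upright, packed against the backstop, with their ends aligned at the fence. The flask, tape roll and bottle are where they started. I'm handing in.

```bash
python3 -c "
from rig import env
print(env.close_job())"
```

```text
the job is handed in; nothing more can be done
None
```

I handed the job in at about 17 s: all three tiles stand upright, packed against the backstop and flush to the fence, and the flask, tape roll and bottle were not touched.

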